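Fit the test gauge to the air outlet's quick coupler

ROBOT

A 6-joint arm with a two-finger parallel gripper is mounted at the origin on the work surface. World frame = base frame: x ahead of the robot, y to its left, z up, the work surface at z = 0. Lengths are in m, angles in degrees, forces in N, time in s.
With the tool pointing down it reaches from about 0.3 to 0.75 m from the base axis. Payload 8.5 kg.
Tool frame: the origin (TCP) lies on the centre line of the jaws, within the pads' length; the fingertips stand 19 mm ahead of it and the grasp point (between the pads) is the TCP; z points along the fingers, x is the direction in which the jaws open and shut, and the axes are right-handed (so a half turn about z gives the same grasp; the last joint's range is limited). The gripper opens to 85 mm and grips with 20 to 120 N. Pads are 22 mm wide; open, the fingers measure 114 mm over their backs; the gripper's body (76 mm by 85 mm) begins 54 mm behind the grasp point. The pads swing forward as they close: fully open they stand 13 mm farther back than shut.
Start: joints at [-86.935, 21.807, 74.336, -0, 83.858, -12.336], TCP at [0.146, -0.53, 0.211] pointing down, gripper open.
Joint ranges: [-178.18, 178.18], [-50.72, 133.34], [12.68, 142.11], [-81.47, 261.47], [9.98, 163.14], [-165.26, 165.26]. Speed limits (degrees/s): [136.94, 136.94, 180, 180, 180, 180].

INTERFACE

Orientations are given as a 3x3 rotation matrix whose columns are the frame's x, y, z axes.
In Python, from rig import env, cams, order gives the robot as it stands.
- The arm moves only by the tool step_arm, never from a script. Its argument "steps" is a list of rows, each an object with "xyz": the shift along the tool's x, y, z normalised to -1 to 1, where 1 is 0.04 m, a list of three; "turn": the turn, a rotation vector about the tool's x, y, z normalised to -1 to 1, where 1 is 0.08 rad, a list of three; "gripper": the gripper command: -1 is shut, 1 is fully open, values between are in proportion. A call has 1 to 20 rows; each row shifts and turns the commanded pose from where the row before left it, along the tool's axes as they then stand; what a row does not reach is not made up. A row lasts 1/12 s, in which the tool goes at most 41.7 mm and 7.16 degrees, less where a joint would pass 70% of its speed; a pose out of reach is approached as far as the arm can. A call with a number of a shift or a turn outside -1 to 1 is refused whole. A call with a gripper value outside its range is refused whole. The fingers move at their own pace and stop on an object; "squeeze" is the grip in N (left out, the last holds). Time passes only in rows, so rows that do not move let the fingers close. It gives the time, the measured TCP pose, the force and the opening at its end, in the units of the state.
- env.observe(): the state, without advancing time (a new reading comes with each control period).
- cams.get_image(name): name is "scene" or "top" or "wrist"; returns (picture, depth): 384x512x3 uint8, red, green, blue; 384x512 float32, m along the optical axis (not along the pixel's ray), 0 where there is no reading.
- cams.camera_info(name): a dict with "fx", "fy", "cx", "cy" (pixels), "k1" (the pictures are not rectified: a ray, as slopes to the right and down, at radius r is drawn at 1 + k1 r^2 times it, then the intrinsics apply), "extrinsics" (4x4, takes a point from camera to world coordinates). Camera axes: x right, y down, z forward; pixel columns grow to the right and rows downward; lengths in m; the calibration is good to about 2 mm. A picture is of the moment at which its call begins: read the wrist's pose just before it. camera_info takes no time and is no camera call; for the wrist camera it gives the pose at the moment of the call.
- order.close_job(): hands the job in, once; it reports no verdict.
The state is a dict: "time_s": time; "q": joint angles; "qvel": joint speeds; "joint_efforts": joint torques, N m; "position": TCP position; "tool_rot": TCP orientation; "ft_force": force on the tool from outside, world axes, zero at the start; "wrist_torque": the same for the moment, N m; "grip_width": finger opening in m.
Only numpy, scipy, OpenCV 4.12 (cv2) and the standard library are available. Lean on these libraries where they do the work, as an engineer would, in place of code of your own. Each camera call takes 0.05 s, during which the arm holds its last target. There are 200 camera calls.

TASK

Fit the test gauge to the quick coupler on the air manifold: push the coupler's sprung-shut sleeve back until it stays back, then press the gauge's plug in until it is fully home and the sleeve springs forward over it by itself. Go by feel and do not force it (never press the gauge in with more than 25 N), leave the other two fittings in the rack, and do not disturb the other things on the ledge.

Things in the scene. Friction and masses are not known exactly. Their poses are not given: they have to be found in the camera images.
- manifold: air manifold: aluminium block 50 x 200 x 45 mm (x, y, z) screwed to the ledge, a brass union and elbow at its +y end, two 9 mm tall port plugs on top at y = +-68 mm. Origin at the centre of its underside, z up. On the middle of its top, on a threaded nipple, stands the upright quick coupler, opening upward. A plug pressed in with more than 25 N marks its seals.
- mouth (a point): NOMINAL centre of the coupler's mouth rim, 115 mm above the manifold's underside. The coupler was screwed in by hand: the real mouth stands up to 10 mm higher or lower and up to 2 mm to any side, and must be found by feel. Rim: steel, 28 mm across; funnel from 26.8 mm wide down to the 19.5 mm bore, 5 mm deep. z up, the coupler's axis.
- flange (a point): NOMINAL centre of the top face of the forward sleeve, 3 mm below the mouth rim (same tolerance as the mouth). The sleeve is a knurled brass ring 27 mm tall and 40 mm across round the coupler, with a finger flange 46 mm across and 4 mm thick at its top; its top face is a ring from radius 15 to 23 mm. Back means straight down.
- sleeve (a joint): how far the sleeve is back (down), m: 0 forward, 0.008 the end of its travel. A spring of 6 N (forward) to 10 N (fully back) drives it forward. It starts at 0; then steel balls block the bore and a plug stops 12 mm short. Pressed back past 0.007 and let go, it stays at about 0.005, until a plug pressed home trips it and it snaps to 0.
- valve (a joint): height of the spring valve down in the coupler's bore, m: 0 in the empty coupler with its sleeve forward, up at 0.0057 when the sleeve stays back, pressed down to -0.004 or lower by a plug locked home.
- gauge: test gauge, 73 mm tall, about 200 g: a round dark gauge case, white dial facing up, on a brass plug pointing down: a stem 18 mm across, nose chamfered 2 mm, with a locking groove, then a six-sided shoulder 28.6 to 36.6 mm above the tip. Origin at the plug's tip, on its axis, z up. Stands in a hole of the rack, shoulder on its top face.
- gauge_case (a point): centre of the gauge's case (41 mm across, 27 mm tall), 58 mm above the plug's tip: grip here. The plug meets a spring valve about 16 mm below the mouth rim and presses it down 12 mm (4 rising to 10 N); then the sleeve trips, 1 mm before the shoulder stops hard on the rim with the tip 28.6 mm below it. Let go, it rises 1 to 3 mm.
- rack: plywood rack, 62 x 220 x 40 mm (x, y, z), fixed to the ledge, three round holes 21 mm across and 34 mm deep in its top at y = -75, 0 and +75 mm. Origin at the centre of its underside, z up. Gauge, silencer and blanking plug stand in the holes, in any order.
- silencer: silencer: a finned copper-coloured cylinder 22 mm across on the same kind of plug, 68 mm tall in all, standing in the rack. Origin at its plug's tip. Not needed.
- blank: blanking plug: a steel knob 24 mm across and 13 mm tall on the same kind of plug, 56 mm tall in all, standing in the rack. Origin at its plug's tip. Not needed.
- toolbox: the open blue plastic toolbox shell, 130 x 240 x 85 mm, empty. Bystander; origin at the middle of its underside
- hammer: a red plastic toy hammer, 180 mm long, lying. Bystander; origin at the middle of its underside
- spanner: a yellow plastic toy spanner, 180 mm long, lying. Bystander; origin at the middle of its underside
- screwdriver: a green plastic toy screwdriver, 160 mm long, lying. Bystander; origin at the middle of its underside
- jar: a closed jar of screws, 68 mm across, 85 mm tall. Bystander; origin at the middle of its underside
- carton: an open cardboard carton of parts, 150 x 110 x 70 mm. Bystander; origin at the middle of its underside
Mind the look-alikes: they are no part of the job. There is more than one size of the gauge; the job needs the smaller.

How it is judged:
By the outcome, as a careful person would: the job done as asked, in the order asked, and still so for the second after the job is handed in, with the robot touching nothing.
It also fails if it takes over 51 s, if anything falls off the work surface, if the arm or the gripper's body presses on something with over 40 N, if the wrist force passes 120 N, or if a joint passes its speed limit or range.

## Working session

There is one attempt and no reset: what is moved stays moved. The work goes in short steps, Python scripts to look and compute and a tool call to move; the robot and the scene stay as the last step left them, time stands still between calls to the robot, and variables do not carry over. Pictures are saved under pics/ and viewed, about 8 in all and at most 12, crops included, and the job is handed in when it is done.

Besides the shell and the picture viewer there is one more tool, called after "Call:" in YAML: its name, and indented under it one key for each argument. step_arm: Moves the arm, as the interface text tells. Scaled input: -1 to 1 covers 0.04 m each way for a shift and 0.08 rad each way for a turn. Its arguments: {"type":"object","properties":{"steps":{"type":"array"},"squeeze":{"type":"number"}},"required":["steps"]}

```bash
mkdir -p pics; ls; cat > h.py <<'E'
import numpy as np, cv2
from rig import env, cams, order
def grab(n,tag):
    info=cams.camera_info(n); im,d=cams.get_image(n)
    cv2.imwrite(f'pics/{tag}.png',im[:,:,::-1]); np.savez(f'{tag}.npz',im=im,d=d,E=info['extrinsics'],K=[info[k] for k in('fx','fy','cx','cy','k1')])
    return im,d,info
def load(tag):
    z=np.load(f'{tag}.npz'); return z['im'],z['d'],z['E'],z['K']
def rays(uv,K):
    fx,fy,cx,cy,k1=K; M=np.array([[fx,0,cx],[0,fy,cy],[0,0,1.]])
    return cv2.undistortPoints(np.array(uv,float).reshape(-1,1,2),M,np.array([k1,0,0,0.])).reshape(-1,2)
def onplane(uv,E,K,z):
    r=rays(uv,K); d=np.c_[r,np.ones(len(r))]@E[:3,:3].T; o=E[:3,3]
    return o+d*((z-o[2])/d[:,2])[:,None]
def cloud(tag):
    im,d,E,K=load(tag); h,w=d.shape; u,v=np.meshgrid(np.arange(w),np.arange(h))
    r=rays(np.c_[u.ravel(),v.ravel()],K); P=np.c_[r,np.ones(len(r))]*d.reshape(-1,1)
    return (P@E[:3,:3].T+E[:3,3]).reshape(h,w,3)
E
python3 - <<'E'
from h import *
s=env.observe(); print({k:np.round(v,3).tolist() for k,v in s.items()})
a=grab('top','top0')[0]; b=grab('scene','sc0')[0]
for t in('top0','sc0'):
    _,_,E,K=load(t); print(np.round(E,3).tolist(),K.round(2))
E
```

```text
pics
{'time_s': 0.0, 'q': [-86.935, 21.842, 74.389, 0.0, 83.858, -12.337], 'qvel': [-0.024, 0.061, -0.053, 0.086, 0.017, -0.028], 'joint_efforts': [-0.001, -44.846, -23.128, -0.0, 0.005, -0.0], 'position': [0.146, -0.53, 0.21], 'tool_rot': [[0.266, -0.964, -0.0], [-0.964, -0.266, 0.002], [-0.002, -0.0, -1.0]], 'ft_force': [0.288, 0.065, 0.396], 'wrist_torque': [0.032, 0.011, 0.032], 'grip_width': 0.085}
[[0.027, -0.996, 0.089, 0.477], [-0.999, -0.026, 0.02, -0.018], [-0.017, -0.089, -0.996, 1.339], [0.0, 0.0, 0.0, 1.0]] [ 4.2102e+02  4.2102e+02  2.5404e+02  2.0381e+02 -1.3000e-01]
[[0.905, 0.308, -0.294, 0.941], [0.426, -0.672, 0.605, -0.664], [-0.011, -0.673, -0.74, 0.923], [0.0, 0.0, 0.0, 1.0]] [ 3.4918e+02  3.4918e+02  2.5912e+02  1.9103e+02 -2.0000e-02]
```

View pics/top0.png

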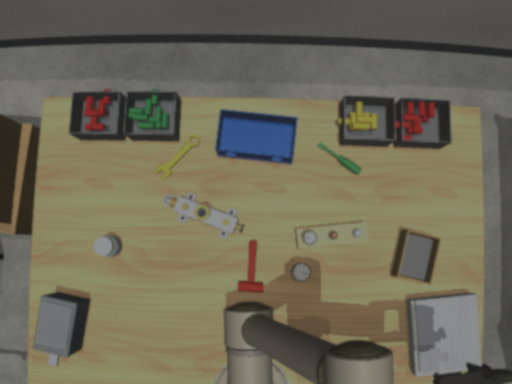

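View pics/sc0.png

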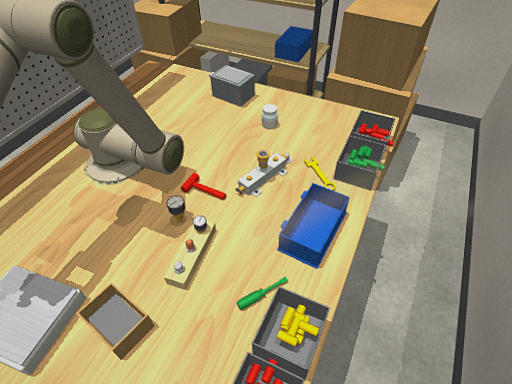

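The top view shows the manifold with its coupler near (202,212). The rack is near (332,235), with the white-dial gauge in its left hole at (309,237), the copper silencer in the middle and the steel blank on the right. A larger look-alike gauge stands loose at (301,271).

```bash
python3 - <<'E'
from h import *
im,d,E,K=load('top0'); C=cloud('top0')
print('table',C[200:210,380:390,2].mean())
def blob(name,c,r,zlo,zhi):
    u0,v0=c; S=C[v0-r:v0+r+1,u0-r:u0+r+1]; m=(S[...,2]>zlo)&(S[...,2]<zhi)&(d[v0-r:v0+r+1,u0-r:u0+r+1]>0)
    P=S[m]; print(name,len(P),P.mean(0).round(4),'min',P.min(0).round(4),'max',P.max(0).round(4))
blob('gauge',(309,237),14,.06,.14); blob('big',(301,271),14,.06,.2)
blob('sil',(333,235),8,.06,.14); blob('blank',(356,232),8,.045,.14)
blob('coupler',(202,212),14,.085,.16)
# manifold & rack outlines
for n,(u0,u1,v0,v1),zl,zh in (('manif',(155,250,185,245),.036,.05),('rack',(285,380,212,258),.033,.046)):
    S=C[v0:v1,u0:u1]; m=((S[...,2]>zl)&(S[...,2]<zh)).astype(np.uint8)
    P=S[m>0][:,:2]; r=cv2.minAreaRect((P*1000).astype(np.float32)); print(n,len(P),r)
S=C[200:226:2,190:216:2,2]; print((S*1000).astype(int))
i=np.hstack([cv2.resize(im[185:245,155:255],None,fx=4,fy=4,interpolation=2),cv2.resize(im[210:285,285:380],None,fx=4,fy=4,interpolation=2)[:240]])
cv2.imwrite('pics/crop.png',i[:,:,::-1])
E
```

```text
table 0.00012666885229378977
gauge 156 [ 0.4933 -0.1591  0.0829] min [ 0.473  -0.1801  0.0608] max [ 0.5118 -0.1395  0.0897]
big 296 [ 0.3909 -0.1352  0.0949] min [ 0.3639 -0.163   0.063 ] max [ 0.417  -0.109   0.1017]
sil 50 [ 0.5024 -0.2335  0.0765] min [ 0.4925 -0.2453  0.0612] max [ 0.5138 -0.224   0.0831]
blank 79 [ 0.5113 -0.3071  0.0606] min [ 0.4909 -0.327   0.045 ] max [ 0.5372 -0.2835  0.0728]
coupler 197 [0.5584 0.1594 0.1163] min [0.5367 0.1367 0.0862] max [0.5814 0.1812 0.1255]
manif 793 ((562.3037719726562, 174.66317749023438), (235.52027893066406, 52.08534622192383), 71.16890716552734)
rack 1124 ((502.5228271484375, -234.2546844482422), (62.36750030517578, 220.86302185058594), 6.69537353515625)
[[  47    5    8    0   -4   -2    3   -1    0    1   -2   -2    0]
 [  40   50   45   45    1   -4    5    0    1   -2    0    3    1]
 [  48   46   48   43   43   46  114    2    0    1    0   -1    0]
 [  44   45   42   39  123  121  120  122  116   -2    0    3    0]
 [  44   44   45  116  121  115  119  122  118  120   44   47    0]
 [  44   37  120  117  117  100  105  104  116  119 1339   45   46]
 [  40   47  117  115  115  103  104  103  125  115   48   45   43]
 [  48   46  123  118  123  102   97  107  118  118   42   42   46]
 [  44   44   45  117  117  120  113  115  119  120   43   48   38]
 [   2   37   44   45  116  120  116  120  114   41   44   49   52]
 [   0    0    0   -1    0   44   46   44   47   49   46   40   46]
 [   0    4   -2    2   -1    4    2    5   44   44   46   46   45]
 [   0    0    0    1    0    4    4    2   -2   -1   46   46   48]]
```

View pics/crop.png

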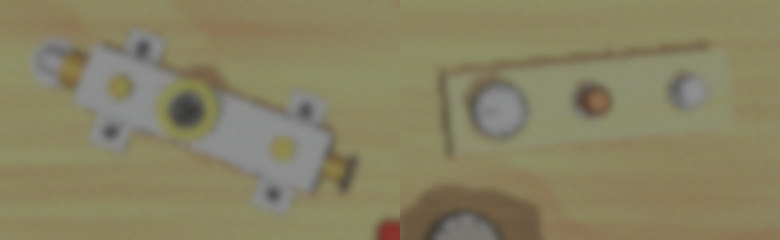

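Call:
step_arm:
  steps:
    - {"xyz": [0,0,0],"turn": [0,0,-1],"gripper": 1}
    - {"xyz": [0,0,0],"turn": [0,0,-1],"gripper": 1}
    - {"xyz": [0,0,0],"turn": [0,0,-1],"gripper": 1}
    - {"xyz": [0,0,0],"turn": [0,0,-1],"gripper": 1}
    - {"xyz": [0,0,0],"turn": [0,0,-1],"gripper": 1}
    - {"xyz": [0,0,0],"turn": [0,0,-1],"gripper": 1}
    - {"xyz": [0,0,0],"turn": [0,0,-1],"gripper": 1}
    - {"xyz": [0,0,0],"turn": [0,0,-1],"gripper": 1}
    - {"xyz": [0,0,0],"turn": [0,0,-1],"gripper": 1}
    - {"xyz": [0,0,0],"turn": [0,0,-1],"gripper": 1}
    - {"xyz": [0,0,0],"turn": [0,0,-1],"gripper": 1}
    - {"xyz": [0,0,0],"turn": [0,0,-1],"gripper": 1}
    - {"xyz": [0,0,0],"turn": [0,0,-1],"gripper": 1}
    - {"xyz": [0,0,0],"turn": [0,0,-1],"gripper": 1}
    - {"xyz": [0,0,0],"turn": [0,0,-1],"gripper": 1}
    - {"xyz": [0,0,0],"turn": [0,0,-1],"gripper": 1}
    - {"xyz": [0,0,0],"turn": [0,0,-1],"gripper": 1}
    - {"xyz": [0,0,0],"turn": [0,0,-0.74],"gripper": 1}

```text
time_s: 1.6
position: [0.1461, -0.53, 0.2103]
tool_rot: [[0.993, 0.121, -0.0], [0.121, -0.993, 0.001], [0.0, -0.001, -1.0]]
ft_force: [0.2, 0.8, 1.0]
grip_width: 0.0856
```

Call:
step_arm:
  steps:
    - {"xyz": [0.5,-0.65,-0.2],"turn": [0,0,0],"gripper": 1}
    - {"xyz": [0.5,-0.65,-0.2],"turn": [0,0,0],"gripper": 1}
    - {"xyz": [0.5,-0.65,-0.2],"turn": [0,0,0],"gripper": 1}
    - {"xyz": [0.5,-0.65,-0.2],"turn": [0,0,0],"gripper": 1}
    - {"xyz": [0.5,-0.65,-0.2],"turn": [0,0,0],"gripper": 1}
    - {"xyz": [0.5,-0.65,0],"turn": [0,0,0],"gripper": 1}
    - {"xyz": [0.5,-0.65,0],"turn": [0,0,0],"gripper": 1}
    - {"xyz": [0.5,-0.65,0],"turn": [0,0,0],"gripper": 1}
    - {"xyz": [0.5,-0.65,0],"turn": [0,0,0],"gripper": 1}
    - {"xyz": [0.5,-0.65,0],"turn": [0,0,0],"gripper": 1}
    - {"xyz": [0.5,-0.65,0],"turn": [0,0,0],"gripper": 1}
    - {"xyz": [0.5,-0.65,0],"turn": [0,0,0],"gripper": 1}
    - {"xyz": [0.5,-0.65,0],"turn": [0,0,0],"gripper": 1}
    - {"xyz": [0.5,-0.65,0],"turn": [0,0,0],"gripper": 1}
    - {"xyz": [0.5,-0.65,0],"turn": [0,0,0],"gripper": 1}
    - {"xyz": [0.5,-0.65,0],"turn": [0,0,0],"gripper": 1}
    - {"xyz": [0.5,-0.65,0],"turn": [0,0,0],"gripper": 1}
    - {"xyz": [0.5,-0.65,0],"turn": [0,0,0],"gripper": 1}
    - {"xyz": [0.5,-0.65,0],"turn": [0,0,0],"gripper": 1}
    - {"xyz": [0.5,-0.65,0],"turn": [0,0,0],"gripper": 1}

```text
time_s: 3.27
position: [0.4829, 0.0347, 0.2505]
tool_rot: [[0.993, 0.117, -0.001], [0.117, -0.993, 0.0], [-0.001, -0.0, -1.0]]
ft_force: [-0.3, -0.2, -0.0]
grip_width: 0.085
```

Call:
step_arm:
  steps:
    - {"xyz": [0.45,-0.6,0],"turn": [0,0,0],"gripper": 1}
    - {"xyz": [0.45,-0.6,0],"turn": [0,0,0],"gripper": 1}
    - {"xyz": [0.45,-0.6,0],"turn": [0,0,0],"gripper": 1}
    - {"xyz": [0.45,-0.6,0],"turn": [0,0,0],"gripper": 1}
    - {"xyz": [0.4,-0.4,0],"turn": [0,0,0],"gripper": 1}
    - {"xyz": [0,0,0],"turn": [0,0,0],"gripper": 1}
    - {"xyz": [0,0,0],"turn": [0,0,0],"gripper": 1}

```text
time_s: 3.85
position: [0.5568, 0.1551, 0.2498]
tool_rot: [[0.993, 0.118, -0.002], [0.118, -0.993, -0.0], [-0.002, 0.0, -1.0]]
ft_force: [-0.3, 0.1, -0.2]
grip_width: 0.0851
```

```bash
python3 - <<'E'
from h import *
s=env.observe(); print(s['position'].round(4) if hasattr(s['position'],'round') else s['position'],s['ft_force'])
grab('wrist','w1'); _,_,E,K=load('w1'); print(E.round(3).tolist(),K)
E
```

```text
[0.5568 0.1551 0.2498] [-0.27297206  0.06731514 -0.2078118 ]
[[0.993, 0.114, 0.031, 0.55], [0.118, -0.956, -0.267, 0.224], [-0.001, 0.269, -0.963, 0.413], [0.0, 0.0, 0.0, 1.0]] [2.72321628e+02 2.72321628e+02 2.54776695e+02 1.89746241e+02
 1.40498267e-02]
```

View pics/w1.png

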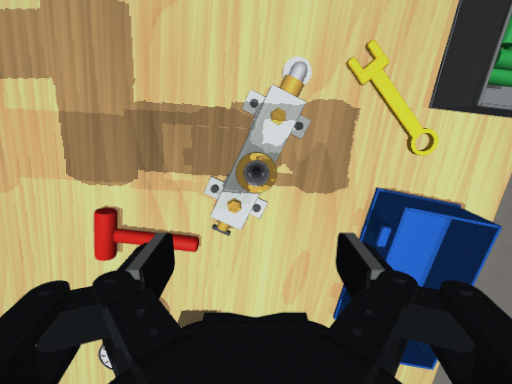

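The wrist view shows the coupler at (257,172), with its brass flange and dark mouth clear and the fingertips at the bottom corners. I'll measure it by depth and by ellipse.

```bash
python3 - <<'E'
from h import *
im,d,E,K=load('w1'); C=cloud('w1'); v0,u0,r=172,257,34
S=C[v0-r:v0+r,u0-r:u0+r]; Z=S[...,2]
m=((Z>.105)&(Z<.14)).astype(np.uint8)
zt=S[m>0][:,2]; print('z pct',np.percentile(zt,[5,25,50,75,95]).round(4))
cs,_=cv2.findContours(m,cv2.RETR_EXTERNAL,cv2.CHAIN_APPROX_NONE); c=max(cs,key=cv2.contourArea)
(e,ax,an)=cv2.fitEllipse(c); e=np.array(e)+[u0-r,v0-r]; print('flange ell',e,ax, 'diam',np.mean(ax)*(d[v0-20:v0+20,u0-20:u0+20].min())/K[0])
z=np.median(zt); print(onplane([e],E,K,z),z)
P=S[m>0]; rc=P[:,:2]-P[:,:2].mean(0); rr=np.hypot(*rc.T); 
c0=onplane([e],E,K,z)[0,:2]; rr=np.hypot(*(P[:,:2]-c0).T)
for a,b in((10,13),(13,14),(15,18),(18,21),(21,23),(23,25)): q=P[(rr>a/1e3)&(rr<b/1e3),2]; print(a,b,len(q),np.median(q).round(4))
hsv=cv2.cvtColor(im,cv2.COLOR_RGB2HSV)
cv2.imwrite('pics/w1c.png',cv2.resize(im[v0-30:v0+30,u0-30:u0+30],None,fx=8,fy=8,interpolation=cv2.INTER_NEAREST)[:,:,::-1])
E
```

```text
z pct [0.1135 0.1177 0.1184 0.1191 0.1211]
flange ell [255.62200546 171.98656082] (40.270206451416016, 40.61590576171875) diam 0.0
[[0.5576581  0.16226425 0.11838131]] 0.11838131220797099
10 13 215 0.1187
13 14 82 0.1207
15 18 240 0.1183
18 21 308 0.1185
21 23 196 0.1182
23 25 20 0.118
```

View pics/w1c.png

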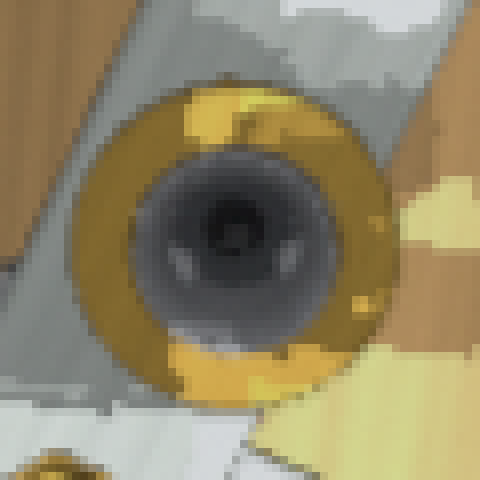

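Call:
step_arm:
  steps:
    - {"xyz": [0.05,-0.14,0.4],"turn": [0,0,0],"gripper": -0.16}
    - {"xyz": [0,0,0.5],"turn": [0,0,0],"gripper": -0.16}
    - {"xyz": [0,0,0.5],"turn": [0,0,0],"gripper": -0.16}
    - {"xyz": [0,0,0.5],"turn": [0,0,0],"gripper": -0.16}
    - {"xyz": [0,0,0.4],"turn": [0,0,0],"gripper": -0.16}
    - {"xyz": [0,0,0.1],"turn": [0,0,0],"gripper": -0.16}
    - {"xyz": [0,0,0],"turn": [0,0,0],"gripper": -0.16}
    - {"xyz": [0,0,0],"turn": [0,0,0],"gripper": -0.16}
    - {"xyz": [0,0,0],"turn": [0,0,0],"gripper": -0.16}

```text
time_s: 4.65
position: [0.5586, 0.16, 0.1561]
tool_rot: [[0.993, 0.117, 0.002], [0.117, -0.993, 0.0], [0.002, 0.0, -1.0]]
ft_force: [0.4, -0.0, -0.4]
grip_width: 0.036
```

```bash
python3 - <<'E'
from h import *
grab('wrist','w2')
E
```

```text
(no output)
```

View pics/w2.png

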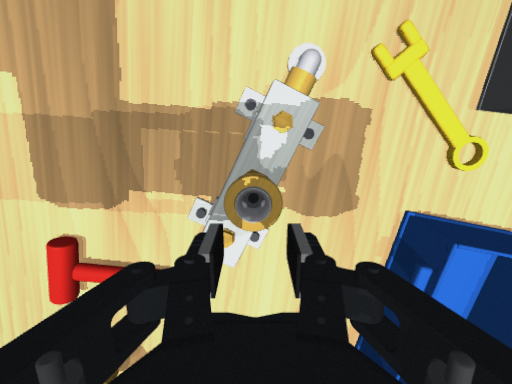

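The fingers straddle the coupler, with their tips at u≈221 and u≈290 and the flange at (253,202). I'll re-measure from this closer view.

```bash
python3 - <<'E'
from h import *
im,d,E,K=load('w2'); C=cloud('w2'); v0,u0,r=202,253,36
S=C[v0-r:v0+r,u0-r:u0+r]; Z=S[...,2]
m=((Z>.105)&(Z<.128)).astype(np.uint8)
n,l,st,ce=cv2.connectedComponentsWithStats(m); k=l[r,r+17] ; m=(l==k).astype(np.uint8)
cs,_=cv2.findContours(m,cv2.RETR_EXTERNAL,cv2.CHAIN_APPROX_NONE); c=max(cs,key=cv2.contourArea)
c=c[:,0]; c=c[c[:,1]<r+15]
e,ax,an=cv2.fitEllipse(c); e=np.array(e)+[u0-r,v0-r]; print(e,ax,st[k])
z=np.median(S[m>0][:,2]); print('flange',onplane([e],E,K,z),z)
print('dia',np.mean(ax)/K[0]*(E[2,3]-z))
# steel rim: low saturation inside
hs=cv2.cvtColor(im,cv2.COLOR_RGB2HSV)[v0-r:v0+r,u0-r:u0+r]
g=((hs[...,1]<60)&(np.hypot(*(np.mgrid[-r:r,-r:r]))<22)).astype(np.uint8)
cs,_=cv2.findContours(g,cv2.RETR_EXTERNAL,cv2.CHAIN_APPROX_NONE); c=max(cs,key=cv2.contourArea); e2,a2,_=cv2.fitEllipse(c); e2=np.array(e2)+[u0-r,v0-r]
print('rim',e2,a2,onplane([e2],E,K,z+.003))
# fingertips (dark) midpoint
Zt=C[225:300,200:320]; 
mm=(Zt[...,2]>.129)&(Zt[...,2]<.15); P=Zt[mm]; R=env.observe()['tool_rot']; p=np.array(env.observe()['position'])
q=(P-p)@np.array(R); print('tips tool',len(q),q[q[:,0]<0].max(0),q[q[:,0]>0].min(0),np.percentile(q[:,2],98))
E
```

```text
[252.55902863 202.61932755] (56.23861312866211, 57.661136627197266) [   7    9   58   56 2291]
flange [[0.55765485 0.16240872 0.11836527]] 0.11836526804933689
dia 0.04199419857118903
rim [252.8188858  204.16736603] (34.9797477722168, 35.94514846801758) [[0.55789583 0.16218141 0.12136527]]Traceback (most recent call last):
  File "<stdin>", line 19, in <module>
    return umr_maximum(a, axis, None, out, keepdims, initial, where)
ValueError: zero-size array to reduction operation maximum which has no identity
```

Call:
step_arm:
  steps:
    - {"xyz": [-0.015,-0.05,0.15],"turn": [0,0,0],"gripper": -0.16}
    - {"xyz": [0,0,0.1],"turn": [0,0,0],"gripper": -0.16}
    - {"xyz": [0,0,0.1],"turn": [0,0,0],"gripper": -0.16}
    - {"xyz": [0,0,0],"turn": [0,0,0],"gripper": -0.16}
    - {"xyz": [0,0,0],"turn": [0,0,0],"gripper": -0.16}

```text
time_s: 5.12
position: [0.5572, 0.1622, 0.1404]
tool_rot: [[0.993, 0.117, -0.001], [0.117, -0.993, -0.0], [-0.001, 0.0, -1.0]]
ft_force: [0.6, -0.2, -0.5]
grip_width: 0.0358
```

Call:
step_arm:
  steps:
    - {"xyz": [0,0,0.05],"turn": [0,0,0],"gripper": -0.16}
    - {"xyz": [0,0,0.05],"turn": [0,0,0],"gripper": -0.16}
    - {"xyz": [0,0,0],"turn": [0,0,0],"gripper": -0.16}
    - {"xyz": [0,0,0],"turn": [0,0,0],"gripper": -0.16}

```text
time_s: 5.45
position: [0.5573, 0.1622, 0.1366]
tool_rot: [[0.993, 0.117, -0.0], [0.117, -0.993, -0.0], [-0.0, -0.0, -1.0]]
ft_force: [0.6, 0.3, -0.1]
grip_width: 0.0354
```

Call:
step_arm:
  steps:
    - {"xyz": [0,0,0.05],"turn": [0,0,0],"gripper": -0.16}
    - {"xyz": [0,0,0],"turn": [0,0,0],"gripper": -0.16}
    - {"xyz": [0,0,0],"turn": [0,0,0],"gripper": -0.16}

```text
time_s: 5.7
position: [0.5573, 0.1622, 0.1346]
tool_rot: [[0.993, 0.117, -0.0], [0.117, -0.993, -0.0], [-0.0, 0.0, -1.0]]
ft_force: [0.4, 0.3, 0.7]
grip_width: 0.0358
```

Call:
step_arm:
  steps:
    - {"xyz": [0,0,0.05],"turn": [0,0,0],"gripper": -0.16}
    - {"xyz": [0,0,0],"turn": [0,0,0],"gripper": -0.16}
    - {"xyz": [0,0,0],"turn": [0,0,0],"gripper": -0.16}

```text
time_s: 5.95
position: [0.5572, 0.1622, 0.1326]
tool_rot: [[0.993, 0.117, -0.0], [0.117, -0.993, 0.0], [-0.0, -0.0, -1.0]]
ft_force: [0.6, 0.5, -0.0]
grip_width: 0.0359
```

Call:
step_arm:
  steps:
    - {"xyz": [0,0,0.05],"turn": [0,0,0],"gripper": -0.16}
    - {"xyz": [0,0,0],"turn": [0,0,0],"gripper": -0.16}
    - {"xyz": [0,0,0],"turn": [0,0,0],"gripper": -0.16}

```text
time_s: 6.2
position: [0.5572, 0.1622, 0.1306]
tool_rot: [[0.993, 0.117, -0.0], [0.117, -0.993, -0.0], [-0.0, -0.0, -1.0]]
ft_force: [-0.2, -0.0, 1.2]
grip_width: 0.0357
```

Call:
step_arm:
  steps:
    - {"xyz": [0,0,0.05],"turn": [0,0,0],"gripper": -0.16}
    - {"xyz": [0,0,0],"turn": [0,0,0],"gripper": -0.16}
    - {"xyz": [0,0,0],"turn": [0,0,0],"gripper": -0.16}

```text
time_s: 6.45
position: [0.5572, 0.1622, 0.1286]
tool_rot: [[0.993, 0.117, -0.0], [0.117, -0.993, -0.0], [-0.0, -0.0, -1.0]]
ft_force: [0.6, -0.2, 0.4]
grip_width: 0.0355
```

Call:
step_arm:
  steps:
    - {"xyz": [0,0,0.04],"turn": [0,0,0],"gripper": -0.16}
    - {"xyz": [0,0,0],"turn": [0,0,0],"gripper": -0.16}
    - {"xyz": [0,0,0],"turn": [0,0,0],"gripper": -0.16}

```text
time_s: 6.7
position: [0.5573, 0.1622, 0.127]
tool_rot: [[0.993, 0.117, -0.0], [0.117, -0.993, -0.0], [-0.0, 0.0, -1.0]]
ft_force: [-0.8, -0.3, 0.2]
grip_width: 0.0358
```

Call:
step_arm:
  steps:
    - {"xyz": [0,0,0.04],"turn": [0,0,0],"gripper": -0.16}
    - {"xyz": [0,0,0],"turn": [0,0,0],"gripper": -0.16}
    - {"xyz": [0,0,0],"turn": [0,0,0],"gripper": -0.16}

```text
time_s: 6.95
position: [0.5573, 0.1622, 0.1254]
tool_rot: [[0.993, 0.117, -0.0], [0.117, -0.993, 0.0], [-0.0, -0.0, -1.0]]
ft_force: [0.4, 0.7, -0.1]
grip_width: 0.0356
```

```bash
python3 - <<'E'
from h import *
a=grab('wrist','w3')[0]; b=grab('scene','s3')[0]
i=np.hstack([cv2.resize(a[150:310,170:340],None,fx=3,fy=3),cv2.resize(b[100:220,200:320],(480,480))[:480]][0:1]+[cv2.resize(b[120:220,215:290],(290,480))])
cv2.imwrite('pics/c3.png',i[:,:,::-1])
E
```

```text
(no output)
```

View pics/c3.png

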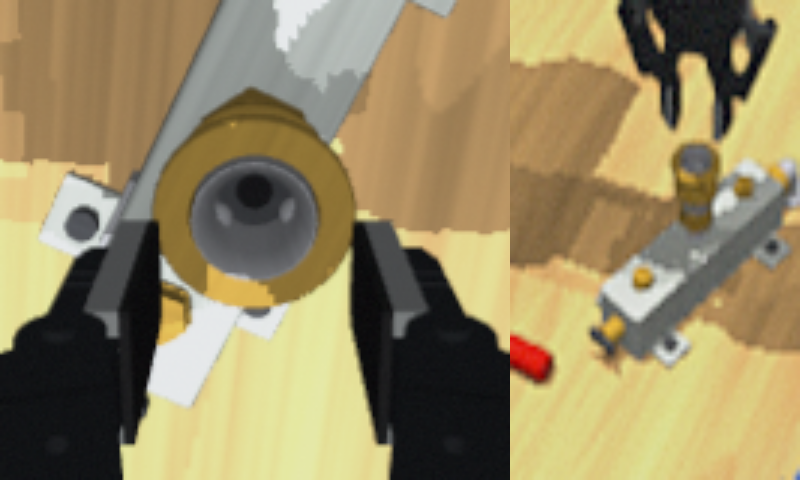

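The fingers are still above the coupler; the right-hand crop shows the tips behind and above the mouth. I'll get the tip height and offset from depth.

```bash
python3 - <<'E'
from h import *
s=env.observe(); R=np.array(s['tool_rot']); p=np.array(s['position'])
for t in('w3','s3'):
    im,d,E,K=load(t); C=cloud(t); q=(C-p)@R
    m=(d>0)&(im.max(2)<105)&(np.abs(q[...,1])<.03)&(np.abs(q[...,0])<.045)&(q[...,2]>-.01)&(q[...,2]<.03)
    for sgn in(-1,1):
        P=q[m&(q[...,0]*sgn>.012)]
        if len(P): print(t,sgn,len(P),'min',P.min(0).round(4),'max',P.max(0).round(4),'z98',np.percentile(P[:,2],[90,98]).round(4))
    m2=(C[...,2]>.105)&(C[...,2]<.125)&(np.hypot(C[...,0]-.5578,C[...,1]-.162)<.03)&(im[...,0]>im[...,2].astype(int)+40)
    print('brass',C[m2].min(0).round(4),C[m2].max(0).round(4),np.percentile(C[m2][:,2],[50,75,95]).round(4))
E
```

```text
w3 -1 39 min [-0.0212 -0.0185  0.0035] max [-0.0121  0.009   0.0293] z98 [0.0176 0.029 ]
w3 1 60 min [ 0.0121 -0.0189  0.0035] max [0.0221 0.008  0.0287] z98 [0.0153 0.0251]
brass [0.5354 0.1383 0.1089] [0.5806 0.1846 0.1219] [0.1184 0.1188 0.1194]
s3 -1 5 min [-0.0147 -0.0077  0.0058] max [-0.012   0.0179  0.0249] z98 [0.0232 0.0245]
s3 1 2 min [0.016  0.0112 0.0268] max [0.0182 0.0158 0.0282] z98 [0.028  0.0282]
brass [0.5365 0.1335 0.1058] [0.5817 0.1801 0.1216] [0.1171 0.1179 0.1196]
```

```bash
python3 - <<'E'
from h import *
s=env.observe(); R=np.array(s['tool_rot']); p=np.array(s['position'])
im,d,E,K=load('w3'); C=cloud('w3'); q=(C-p)@R
print(E[:3,3])
for v in range(220,300,8):
    print(v,[(u,int(d[v,u]*1000),(q[v,u]*1000).astype(int).tolist(),int(im[v,u].mean())) for u in (208,214,219,292,296,302)])
E
```

```text
[0.55004777 0.23077868 0.2884921 ]
220 [(208, 273, [-46, 33, 92], 151), (214, 260, [-38, 28, 79], 148), (219, 261, [-33, 29, 80], 141), (292, 308, [43, 46, 124], 191), (296, 309, [47, 47, 126], 141), (302, 308, [54, 47, 125], 139)]
228 [(208, 140, [-23, -12, -32], 83), (214, 140, [-20, -12, -32], 75), (219, 141, [-17, -11, -32], 16), (292, 140, [20, -12, -33], 37), (296, 141, [22, -11, -32], 75), (302, 312, [55, 57, 126], 139)]
236 [(208, 131, [-21, -12, -42], 74), (214, 132, [-18, -11, -41], 68), (219, 136, [-17, -9, -37], 10), (292, 132, [18, -11, -41], 16), (296, 131, [20, -12, -42], 70), (302, 131, [23, -12, -42], 75)]
244 [(208, 124, [-20, -11, -50], 75), (214, 124, [-17, -11, -49], 14), (219, 137, [-17, -5, -37], 12), (292, 129, [18, -9, -45], 14), (296, 123, [19, -11, -50], 14), (302, 122, [22, -12, -51], 75)]
252 [(208, 116, [-19, -11, -57], 74), (214, 120, [-17, -10, -54], 14), (219, 137, [-17, -1, -39], 12), (292, 131, [18, -4, -44], 13), (296, 116, [18, -11, -57], 10), (302, 116, [21, -11, -57], 74)]
260 [(208, 116, [-19, -8, -58], 123), (214, 120, [-17, -6, -55], 11), (21
[... 190 characters left out ...]
(219, 139, [-17, 6, -39], 9), (292, 131, [18, 2, -46], 13), (296, 118, [18, -4, -58], 17), (302, 111, [20, -8, -63], 15)]
276 [(208, 114, [-18, -3, -62], 12), (214, 120, [-17, 0, -57], 16), (219, 137, [-17, 9, -42], 96), (292, 131, [18, 6, -47], 12), (296, 119, [18, 0, -58], 23), (302, 112, [20, -4, -64], 15)]
284 [(208, 85, [-13, -17, -88], 15), (214, 120, [-17, 3, -57], 21), (219, 331, [-42, 130, 125], 90), (292, 129, [18, 9, -49], 132), (296, 119, [18, 3, -58], 25), (302, 85, [15, -17, -88], 17)]
292 [(208, 81, [-13, -17, -92], 16), (214, 120, [-17, 6, -59], 21), (219, 335, [-43, 142, 126], 203), (292, 335, [46, 142, 126], 200), (296, 120, [19, 7, -58], 25), (302, 80, [14, -18, -93], 16)]
```

The depth puts the fingertips about 30 mm behind the reported TCP, where the sheet says 19 mm ahead. The scene crop agrees: the tips are still above the mouth. I'll pin this offset down from the scene and top cameras independently.

```bash
python3 - <<'E'
from h import *
s=env.observe(); R=np.array(s['tool_rot']); p=np.array(s['position']); print(p)
for t in('w3','s3'):
    im,d,E,K=load(t); C=cloud(t); q=(C-p)@R
    m=(d>0)&(np.abs(q[...,1])<.03)&(np.abs(q[...,0])<.06)&(q[...,2]<0.0)
    for sgn in(-1,1):
        P=q[m&(q[...,0]*sgn>.005)]; T=P[P[:,2]>P[:,2].max()-.006]
        print(t,sgn,len(P),'zmax',np.sort(P[:,2])[-6:].round(4),'tip x',T[:,0].min().round(4),T[:,0].max().round(4),'y',T[:,1].min().round(4),T[:,1].max().round(4))
E
```

```text
[0.55733458 0.16220401 0.12553737]
w3 -1 21812 zmax [-0.0221 -0.0219 -0.0215 -0.0215 -0.0211 -0.0204] tip x -0.0235 -0.0171 y -0.0121 0.0093
w3 1 22036 zmax [-0.0222 -0.0221 -0.022  -0.022  -0.0219 -0.0216] tip x 0.0184 0.0252 y -0.0122 0.0093
s3 -1 390 zmax [-0.0255 -0.0244 -0.0242 -0.0231 -0.0223 -0.0207] tip x -0.0214 -0.0163 y -0.0088 0.0116
s3 1 783 zmax [-0.0309 -0.0306 -0.0304 -0.0281 -0.0243 -0.0218] tip x 0.0207 0.0247 y 0.0087 0.0103
```

Both cameras put the tips about 22 mm behind the reported TCP, at z≈0.1475. So the reported TCP has a z offset. The lateral offset is about 0. I'll descend on that basis, still by feel.

Call:
step_arm:
  steps:
    - {"xyz": [0,0,0.15],"turn": [0,0,0],"gripper": -0.16}
    - {"xyz": [0,0,0.15],"turn": [0,0,0],"gripper": -0.16}
    - {"xyz": [0,0,0.15],"turn": [0,0,0],"gripper": -0.16}
    - {"xyz": [0,0,0.05],"turn": [0,0,0],"gripper": -0.16}
    - {"xyz": [0,0,0],"turn": [0,0,0],"gripper": -0.16}
    - {"xyz": [0,0,0],"turn": [0,0,0],"gripper": -0.16}

```text
time_s: 7.55
position: [0.5573, 0.1622, 0.1053]
tool_rot: [[0.993, 0.117, -0.0], [0.117, -0.993, 0.0], [-0.0, -0.0, -1.0]]
ft_force: [-0.1, 0.7, -0.2]
grip_width: 0.036
```

Call:
step_arm:
  steps:
    - {"xyz": [0,0,0.05],"turn": [0,0,0],"gripper": -0.16}
    - {"xyz": [0,0,0.05],"turn": [0,0,0],"gripper": -0.16}
    - {"xyz": [0,0,0],"turn": [0,0,0],"gripper": -0.16}
    - {"xyz": [0,0,0],"turn": [0,0,0],"gripper": -0.16}

```text
time_s: 7.88
position: [0.5573, 0.1622, 0.1015]
tool_rot: [[0.993, 0.117, -0.0], [0.117, -0.993, 0.0], [-0.0, -0.0, -1.0]]
ft_force: [0.0, 0.9, 0.7]
grip_width: 0.0359
```

Call:
step_arm:
  steps:
    - {"xyz": [0,0,0.05],"turn": [0,0,0],"gripper": -0.16}
    - {"xyz": [0,0,0.04],"turn": [0,0,0],"gripper": -0.16}
    - {"xyz": [0,0,0],"turn": [0,0,0],"gripper": -0.16}
    - {"xyz": [0,0,0],"turn": [0,0,0],"gripper": -0.16}

```text
time_s: 8.22
position: [0.5573, 0.1622, 0.0978]
tool_rot: [[0.993, 0.117, -0.0], [0.117, -0.993, -0.0], [-0.0, -0.0, -1.0]]
ft_force: [0.3, 0.7, -0.8]
grip_width: 0.0357
```

Call:
step_arm:
  steps:
    - {"xyz": [0,0,0.03],"turn": [0,0,0],"gripper": -0.16}
    - {"xyz": [0,0,0],"turn": [0,0,0],"gripper": -0.16}
    - {"xyz": [0,0,0],"turn": [0,0,0],"gripper": -0.16}

```text
time_s: 8.47
position: [0.5574, 0.1622, 0.0969]
tool_rot: [[0.993, 0.117, 0.0], [0.117, -0.993, 0.0], [0.0, 0.0, -1.0]]
ft_force: [-0.4, 0.4, 1.7]
grip_width: 0.036
```

Call:
step_arm:
  steps:
    - {"xyz": [0,0,0.03],"turn": [0,0,0],"gripper": -0.16}
    - {"xyz": [0,0,0],"turn": [0,0,0],"gripper": -0.16}
    - {"xyz": [0,0,0],"turn": [0,0,0],"gripper": -0.16}

```text
time_s: 8.72
position: [0.5575, 0.1623, 0.0959]
tool_rot: [[0.993, 0.117, 0.001], [0.117, -0.993, 0.0], [0.001, -0.0, -1.0]]
ft_force: [-1.8, 0.7, 3.9]
grip_width: 0.0361
```

Call:
step_arm:
  steps:
    - {"xyz": [0,0,0.04],"turn": [0,0,0],"gripper": -0.16}
    - {"xyz": [0,0,0.03],"turn": [0,0,0],"gripper": -0.16}
    - {"xyz": [0,0,0],"turn": [0,0,0],"gripper": -0.16}
    - {"xyz": [0,0,0],"turn": [0,0,0],"gripper": -0.16}

```text
time_s: 9.05
position: [0.5575, 0.1622, 0.093]
tool_rot: [[0.993, 0.117, 0.001], [0.117, -0.993, 0.0], [0.001, -0.0, -1.0]]
ft_force: [-0.3, -0.1, 3.8]
grip_width: 0.0359
```

Call:
step_arm:
  steps:
    - {"xyz": [0,0,0.04],"turn": [0,0,0],"gripper": -0.16}
    - {"xyz": [0,0,0.03],"turn": [0,0,0],"gripper": -0.16}
    - {"xyz": [0,0,0],"turn": [0,0,0],"gripper": -0.16}
    - {"xyz": [0,0,0],"turn": [0,0,0],"gripper": -0.16}

```text
time_s: 9.38
position: [0.5575, 0.1623, 0.0905]
tool_rot: [[0.993, 0.117, 0.001], [0.117, -0.993, 0.0], [0.001, -0.0, -1.0]]
ft_force: [-1.2, 0.2, 8.5]
grip_width: 0.0359
```

Call:
step_arm:
  steps:
    - {"xyz": [0,0,0.04],"turn": [0,0,0],"gripper": -0.16}
    - {"xyz": [0,0,0],"turn": [0,0,0],"gripper": -0.16}
    - {"xyz": [0,0,0],"turn": [0,0,0],"gripper": -0.16}

```text
time_s: 9.63
position: [0.5575, 0.1623, 0.089]
tool_rot: [[0.993, 0.117, 0.001], [0.117, -0.993, 0.0], [0.001, 0.0, -1.0]]
ft_force: [-1.3, 0.6, 7.9]
grip_width: 0.0359
```

Call:
step_arm:
  steps:
    - {"xyz": [0,0,0.03],"turn": [0,0,0],"gripper": -0.16}
    - {"xyz": [0,0,0],"turn": [0,0,0],"gripper": -0.16}
    - {"xyz": [0,0,0],"turn": [0,0,0],"gripper": -0.16}

```text
time_s: 9.88
position: [0.5577, 0.1623, 0.0887]
tool_rot: [[0.993, 0.117, 0.002], [0.117, -0.993, 0.0], [0.002, 0.0, -1.0]]
ft_force: [-3.9, -0.1, 15.7]
grip_width: 0.0364
```

Force rose to 15.7 N with motion stalled, so the sleeve is at the end of its travel. I'll lift off and check that it stays back.

Call:
step_arm:
  steps:
    - {"xyz": [0,0,-0.2],"turn": [0,0,0],"gripper": -0.16}
    - {"xyz": [0,0,-0.5],"turn": [0,0,0],"gripper": -0.16}
    - {"xyz": [0,0,-0.8],"turn": [0,0,0],"gripper": -0.16}
    - {"xyz": [0,0,-0.8],"turn": [0,0,0],"gripper": -0.16}
    - {"xyz": [0,0,0],"turn": [0,0,0],"gripper": 0.4}
    - {"xyz": [0,0,0],"turn": [0,0,0],"gripper": 0.4}

```text
time_s: 10.38
position: [0.5578, 0.1623, 0.1803]
tool_rot: [[0.993, 0.117, 0.003], [0.117, -0.993, 0.0], [0.003, 0.0, -1.0]]
ft_force: [0.2, 0.5, -0.4]
grip_width: 0.0584
```

```bash
python3 - <<'E'
from h import *
print(env.observe()['ft_force'])
grab('wrist','w4')
im,d,E,K=load('w4'); C=cloud('w4')
m=(np.hypot(C[...,0]-.5578,C[...,1]-.162)<.026)&(C[...,2]>.1)&(C[...,2]<.13)
rr=np.hypot(C[...,0]-.5578,C[...,1]-.162)
for a,b in((12,14),(16.5,22)): q=C[m&(rr>a/1e3)&(rr<b/1e3)][:,2]; print(a,b,len(q),np.percentile(q,[25,50,75]).round(4))
s=env.observe(); R=np.array(s['tool_rot']); p=np.array(s['position']); q=(C-p)@R
mm=(d>0)&(np.abs(q[...,1])<.03)&(np.abs(q[...,0])<.06)&(q[...,2]<0.01)
for sgn in(-1,1):
    P=q[mm&(q[...,0]*sgn>.005)]; T=P[P[:,2]>np.sort(P[:,2])[-4]-.004]; print(sgn,np.sort(P[:,2])[-6:].round(4),T.min(0).round(4),T.max(0).round(4))
print(s['grip_width'])
E
```

```text
[ 0.22838405  0.47070516 -0.37712886]
12 14 305 [0.1179 0.1201 0.121 ]
16.5 22 800 [0.1132 0.1137 0.1141]
-1 [-0.027  -0.027  -0.0267 -0.0267 -0.0265 -0.0264] [-0.0281 -0.0104 -0.0305] [-0.0277  0.0088 -0.0264]
1 [-0.0273 -0.0273 -0.0271 -0.0268 -0.0268 -0.0264] [ 0.0304 -0.0116 -0.0311] [ 0.0329  0.0091 -0.0264]
0.059584360361341654
```

The sleeve stays back: the flange is 4.7 mm lower and the rim is at about 0.121. Next is the gauge.

Call:
step_arm:
  steps:
    - {"xyz": [-0.15,0.4,0],"turn": [0,0,0],"gripper": 0.4}
    - {"xyz": [-0.26,0.8,0],"turn": [0,0,0],"gripper": 0.4}
    - {"xyz": [-0.26,0.8,0],"turn": [0,0,0],"gripper": 0.4}
    - {"xyz": [-0.26,0.8,0],"turn": [0,0,0],"gripper": 0.4}
    - {"xyz": [-0.26,0.8,0],"turn": [0,0,0],"gripper": 0.4}
    - {"xyz": [-0.26,0.8,0],"turn": [0,0,0],"gripper": 0.4}
    - {"xyz": [-0.26,0.8,0],"turn": [0,0,0],"gripper": 0.4}
    - {"xyz": [-0.26,0.8,0],"turn": [0,0,0],"gripper": 0.4}
    - {"xyz": [-0.26,0.8,0],"turn": [0,0,0],"gripper": 0.4}
    - {"xyz": [-0.26,0.8,0],"turn": [0,0,0],"gripper": 0.4}
    - {"xyz": [-0.05,0.2,0],"turn": [0,0,0],"gripper": 0.4}
    - {"xyz": [0,0,0],"turn": [0,0,0],"gripper": 0.4}
    - {"xyz": [0,0,0],"turn": [0,0,0],"gripper": 0.4}

```text
time_s: 11.52
position: [0.4925, -0.1589, 0.1781]
tool_rot: [[0.993, 0.116, -0.002], [0.116, -0.993, 0.002], [-0.002, -0.002, -1.0]]
ft_force: [-0.4, 0.7, 0.1]
grip_width: 0.0599
```

```bash
python3 - <<'E'
from h import *
im,d,_=grab('wrist','w5'); im,d,E,K=load('w5'); C=cloud('w5')
s=env.observe(); R=np.array(s['tool_rot']); p=np.array(s['position']); print(p,s['grip_width'])
m=((np.hypot(C[...,0]-.4935,C[...,1]+.1595)<.03)&(C[...,2]>.075)&(C[...,2]<.095)).astype(np.uint8)
cs,_=cv2.findContours(m,cv2.RETR_EXTERNAL,cv2.CHAIN_APPROX_NONE); c=max(cs,key=cv2.contourArea); e,ax,_=cv2.fitEllipse(c)
z=np.median(C[m>0][:,2]); c0=onplane([e],E,K,z)[0]; print(e,ax,c0,'dia',np.mean(ax)/K[0]*(E[2,3]-z)/.963)
print('tool delta units',((c0-p)@R/.04).round(3))
cv2.imwrite('pics/w5.png',im[:,:,::-1])
E
```

```text
[ 0.49273313 -0.15837582  0.17836934] 0.05955461557010918
(255.06089782714844, 186.81959533691406) (40.787471771240234, 41.34973907470703) [ 0.4936461  -0.15885096  0.08287503] dia 0.0404633895775886
tool delta units [0.024 0.018 2.387]
```

View pics/w5.png

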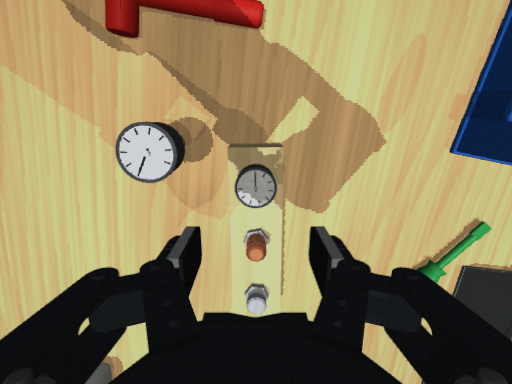

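The small gauge is at (255,187), 40.5 mm across, in the end hole. The larger one is outside the rack at (150,152). I'll descend and grip.

Call:
step_arm:
  steps:
    - {"xyz": [0.024,0.018,0.4],"turn": [0,0,0],"gripper": 0.4}
    - {"xyz": [0,0,0.7],"turn": [0,0,0],"gripper": 0.4}
    - {"xyz": [0,0,0.6],"turn": [0,0,0],"gripper": 0.4}
    - {"xyz": [0,0,0.4],"turn": [0,0,0],"gripper": 0.4}
    - {"xyz": [0,0,0.4],"turn": [0,0,0],"gripper": 0.4}
    - {"xyz": [0,0,0.4],"turn": [0,0,0],"gripper": 0.4}
    - {"xyz": [0,0,0.4],"turn": [0,0,0],"gripper": 0.4}
    - {"xyz": [0,0,0.2],"turn": [0,0,0],"gripper": 0.4}
    - {"xyz": [0,0,0.15],"turn": [0,0,0],"gripper": 0.4}
    - {"xyz": [0,0,0],"turn": [0,0,0],"gripper": 0.4}

```text
time_s: 12.4
position: [0.4938, -0.1591, 0.0324]
tool_rot: [[0.993, 0.118, -0.001], [0.118, -0.993, 0.001], [-0.001, -0.001, -1.0]]
ft_force: [-0.1, -0.3, -0.1]
grip_width: 0.0595
```

Call:
step_arm:
  steps:
    - {"xyz": [0,0,0],"turn": [0,0,0],"gripper": -0.15}
    - {"xyz": [0,0,0],"turn": [0,0,0],"gripper": -0.15}
    - {"xyz": [0,0,0],"turn": [0,0,0],"gripper": -0.15}
    - {"xyz": [0,0,0],"turn": [0,0,0],"gripper": -0.15}
    - {"xyz": [0,0,0],"turn": [0,0,0],"gripper": -0.15}
  squeeze: 50

```text
time_s: 12.82
position: [0.4945, -0.1603, 0.034]
tool_rot: [[0.993, 0.117, 0.002], [0.117, -0.993, -0.001], [0.002, 0.001, -1.0]]
ft_force: [0.9, 2.0, 6.0]
grip_width: 0.0397
```

Call:
step_arm:
  steps:
    - {"xyz": [0,0,-0.15],"turn": [0,0,0],"gripper": -0.15}
    - {"xyz": [0,0,-0.4],"turn": [0,0,0],"gripper": -0.15}
    - {"xyz": [0,0,-0.5],"turn": [0,0,0],"gripper": -0.15}
    - {"xyz": [0,0,-0.6],"turn": [0,0,0],"gripper": -0.15}
    - {"xyz": [0,0,-0.6],"turn": [0,0,0],"gripper": -0.15}
    - {"xyz": [0,0,-0.6],"turn": [0,0,0],"gripper": -0.15}
    - {"xyz": [0,0,-0.5],"turn": [0,0,0],"gripper": -0.15}
    - {"xyz": [0,0,-0.2],"turn": [0,0,0],"gripper": -0.15}
    - {"xyz": [0,0,0],"turn": [0,0,0],"gripper": -0.15}
    - {"xyz": [0,0,0],"turn": [0,0,0],"gripper": -0.15}

```text
time_s: 13.65
position: [0.4935, -0.16, 0.1744]
tool_rot: [[0.993, 0.117, -0.001], [0.117, -0.993, 0.0], [-0.001, -0.001, -1.0]]
ft_force: [-0.3, 0.2, -2.0]
grip_width: 0.0394
```

```bash
python3 - <<'E'
from h import *
a=grab('wrist','w6')[0]; b=grab('scene','s6')[0]; t=grab('top','t6')[0]
i=np.hstack([cv2.resize(a[180:384,150:360],(410,400)),cv2.resize(b[120:290,120:270],(353,400))])
cv2.imwrite('pics/c6.png',i[:,:,::-1]); s=env.observe(); print(s['ft_force'],s['grip_width'])
C=cloud('t6'); p=np.array(s['position']); print(p)
E
```

```text
[ 0.23107985 -0.03626035 -1.69069056] 0.04005299856929244
[ 0.49337342 -0.15985061  0.17370536]
```

View pics/c6.png

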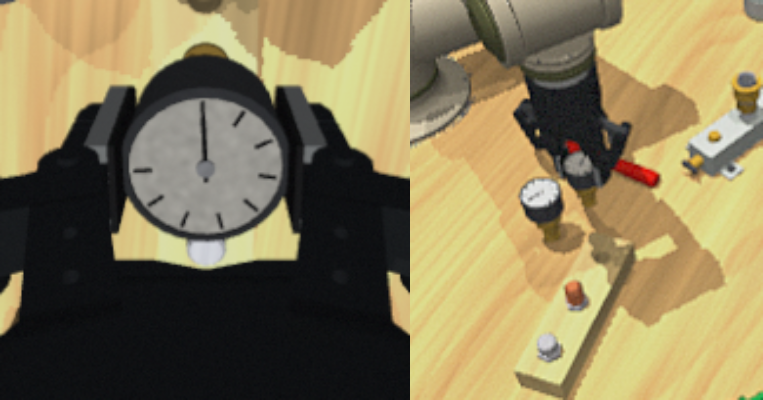

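The gauge is gripped upright with the dial centred between the pads, and the silencer and blank are still in the rack. I'll measure the dial centre and tilt in the tool frame.

```bash
python3 - <<'E'
from h import *
im,d,E,K=load('w6'); C=cloud('w6'); s=env.observe(); R=np.array(s['tool_rot']); p=np.array(s['position']); q=(C-p)@R
m=np.zeros(d.shape,np.uint8); cv2.circle(m,(255,264),34,1,-1); m[(d<.05)|(d>.25)]=0
P=q[(m>0)]; z=np.median(P[:,2]); P=P[np.abs(P[:,2]-z)<.004]
A=np.c_[P[:,:2],np.ones(len(P))]; k=np.linalg.lstsq(A,P[:,2],rcond=None)[0]; print('dial z tool',z,'slopes',k,len(P))
# dial light disc
hs=cv2.cvtColor(im,cv2.COLOR_RGB2HSV); g=((hs[...,1]<60)&(hs[...,2]>120)&(m>0)).astype(np.uint8); g=cv2.morphologyEx(g,cv2.MORPH_CLOSE,np.ones((7,7)))
c=max(cv2.findContours(g,cv2.RETR_EXTERNAL,cv2.CHAIN_APPROX_NONE)[0],key=cv2.contourArea); e,ax,_=cv2.fitEllipse(cv2.convexHull(c)); print(e,ax)
zw=p[2]-z; c0=onplane([e],E,K,zw)[0]; print('dial centre tool',((c0-p)@R).round(4),'world',c0)
# front edge of the case below fingers: plug brass points
br=(hs[...,0]>12)&(hs[...,0]<30)&(hs[...,1]>110)&(q[...,2]>-.02)&(q[...,2]<.03)&(np.abs(q[...,0])<.015)&(np.abs(q[...,1])<.03)
if br.sum(): B=q[br]; print('brass',br.sum(),B.min(0).round(4),B.max(0).round(4))
E
```

```text
dial z tool -0.04942116454225682 slopes [-0.00065353  0.00415515 -0.0494323 ] 3610
(254.9994659423828, 263.9949645996094) (67.84771728515625, 67.8731460571289)
dial centre tool [ 0.001  -0.0006 -0.0494] world [ 0.49446113 -0.15919739  0.22312653]
brass 89 [-0.0058 -0.0146 -0.01  ] [ 0.0083 -0.0049  0.019 ]
```

Call:
step_arm:
  steps:
    - {"xyz": [0.12,-0.39,0],"turn": [0,0,0],"gripper": -0.15}
    - {"xyz": [0.25,-0.75,0],"turn": [0,0,0],"gripper": -0.15}
    - {"xyz": [0.25,-0.75,0],"turn": [0,0,0],"gripper": -0.15}
    - {"xyz": [0.25,-0.75,0],"turn": [0,0,0],"gripper": -0.15}
    - {"xyz": [0.25,-0.75,0],"turn": [0,0,0],"gripper": -0.15}
    - {"xyz": [0.25,-0.75,0],"turn": [0,0,0],"gripper": -0.15}
    - {"xyz": [0.25,-0.75,0],"turn": [0,0,0],"gripper": -0.15}
    - {"xyz": [0.25,-0.75,0],"turn": [0,0,0],"gripper": -0.15}
    - {"xyz": [0.25,-0.75,0],"turn": [0,0,0],"gripper": -0.15}
    - {"xyz": [0.25,-0.75,0],"turn": [0,0,0],"gripper": -0.15}
    - {"xyz": [0.15,-0.6,0],"turn": [0,0,0],"gripper": -0.15}
    - {"xyz": [0,-0.05,0],"turn": [0,0,0],"gripper": -0.15}
    - {"xyz": [0,0,0],"turn": [0,0,0],"gripper": -0.15}
    - {"xyz": [0,0,0],"turn": [0,0,0],"gripper": -0.15}

```text
time_s: 14.97
position: [0.5573, 0.1605, 0.1743]
tool_rot: [[0.993, 0.117, -0.002], [0.117, -0.993, -0.001], [-0.002, 0.0, -1.0]]
ft_force: [-0.2, -1.0, -1.5]
grip_width: 0.0395
```

```bash
python3 - <<'E'
from h import *
b=grab('scene','s7')[0]; a=grab('wrist','w7')[0]
s=env.observe(); p=np.array(s['position']); R=np.array(s['tool_rot']); print(p,s['ft_force'],((np.array([.5569,.1615,p[2]])-p)@R/.04).round(3))
C=cloud('w7'); rr=np.hypot(C[...,0]-.5578,C[...,1]-.162); q=C[(rr>.0165)&(rr<.022)&(C[...,2]>.1)&(C[...,2]<.13)][:,2]; print('flange',len(q),np.percentile(q,[25,50,75]).round(4))
i=cv2.resize(b[110:200,220:320],(600,540),interpolation=2); cv2.imwrite('pics/c7.png',i[:,:,::-1])
E
```

```text
[0.55748521 0.16000074 0.17478056] [ 0.27701652 -1.09756558 -1.74997054] [-0.01  -0.039  0.   ]
flange 676 [0.1133 0.1137 0.1141]
```

View pics/c7.png

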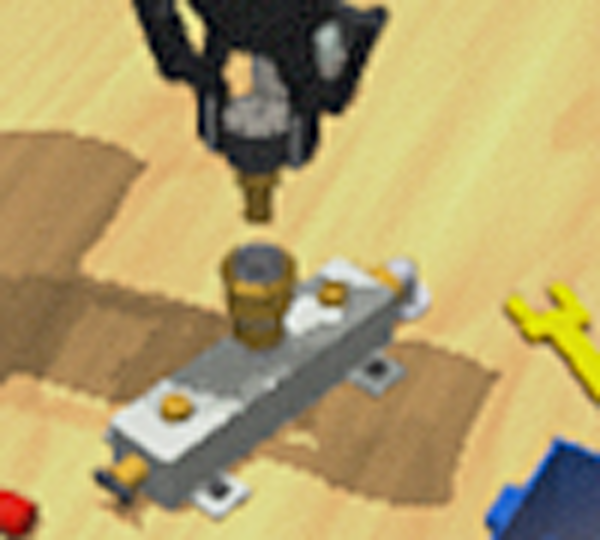

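The plug is hanging directly over the mouth in the scene view, and the sleeve is still back. I'll correct sideways and descend.

Call:
step_arm:
  steps:
    - {"xyz": [-0.01,-0.035,0.2],"turn": [0,0,0],"gripper": -0.15}
    - {"xyz": [0,0,0.25],"turn": [0,0,0],"gripper": -0.15}
    - {"xyz": [0,0,0.15],"turn": [0,0,0],"gripper": -0.15}
    - {"xyz": [0,0,0.05],"turn": [0,0,0],"gripper": -0.15}
    - {"xyz": [0,0,0],"turn": [0,0,0],"gripper": -0.15}
    - {"xyz": [0,0,0],"turn": [0,0,0],"gripper": -0.15}

```text
time_s: 15.57
position: [0.5571, 0.1624, 0.1491]
tool_rot: [[0.993, 0.117, -0.0], [0.117, -0.993, 0.0], [-0.0, -0.0, -1.0]]
ft_force: [-0.6, 0.0, -1.7]
grip_width: 0.0395
```

Call:
step_arm:
  steps:
    - {"xyz": [0,0,0.05],"turn": [0,0,0],"gripper": -0.15}
    - {"xyz": [0,0,0.05],"turn": [0,0,0],"gripper": -0.15}
    - {"xyz": [0,0,0],"turn": [0,0,0],"gripper": -0.15}
    - {"xyz": [0,0,0],"turn": [0,0,0],"gripper": -0.15}

```text
time_s: 15.9
position: [0.557, 0.1625, 0.1451]
tool_rot: [[0.993, 0.117, -0.0], [0.117, -0.993, 0.0], [-0.0, -0.0, -1.0]]
ft_force: [0.3, 0.3, -1.3]
grip_width: 0.0396
```

Call:
step_arm:
  steps:
    - {"xyz": [0,0.024,0.05],"turn": [0,0,0],"gripper": -0.15}
    - {"xyz": [0,0,0],"turn": [0,0,0],"gripper": -0.15}
    - {"xyz": [0,0,0],"turn": [0,0,0],"gripper": -0.15}

```text
time_s: 16.15
position: [0.5571, 0.1615, 0.143]
tool_rot: [[0.993, 0.117, -0.0], [0.117, -0.993, -0.0], [-0.0, -0.0, -1.0]]
ft_force: [-0.4, 0.6, -2.4]
grip_width: 0.0396
```

Call:
step_arm:
  steps:
    - {"xyz": [0,0,0.05],"turn": [0,0,0],"gripper": -0.15}
    - {"xyz": [0,0,0],"turn": [0,0,0],"gripper": -0.15}
    - {"xyz": [0,0,0],"turn": [0,0,0],"gripper": -0.15}

```text
time_s: 16.4
position: [0.5571, 0.1615, 0.141]
tool_rot: [[0.993, 0.117, -0.0], [0.117, -0.993, -0.0], [-0.0, -0.0, -1.0]]
ft_force: [-1.0, 0.6, -1.7]
grip_width: 0.0395
```

Call:
step_arm:
  steps:
    - {"xyz": [0,0,0.05],"turn": [0,0,0],"gripper": -0.15}
    - {"xyz": [0,0,0],"turn": [0,0,0],"gripper": -0.15}
    - {"xyz": [0,0,0],"turn": [0,0,0],"gripper": -0.15}

```text
time_s: 16.65
position: [0.5571, 0.1615, 0.139]
tool_rot: [[0.993, 0.117, -0.0], [0.117, -0.993, -0.0], [-0.0, 0.0, -1.0]]
ft_force: [-0.3, -0.2, -1.7]
grip_width: 0.0392
```

Call:
step_arm:
  steps:
    - {"xyz": [0,0,0.04],"turn": [0,0,0],"gripper": -0.15}
    - {"xyz": [0,0,0],"turn": [0,0,0],"gripper": -0.15}
    - {"xyz": [0,0,0],"turn": [0,0,0],"gripper": -0.15}

```text
time_s: 16.9
position: [0.5571, 0.1615, 0.1375]
tool_rot: [[0.993, 0.117, -0.0], [0.117, -0.993, 0.0], [-0.0, -0.0, -1.0]]
ft_force: [-0.2, 0.4, -2.0]
grip_width: 0.0394
```

Call:
step_arm:
  steps:
    - {"xyz": [0,0,0.04],"turn": [0,0,0],"gripper": -0.15}
    - {"xyz": [0,0,0],"turn": [0,0,0],"gripper": -0.15}
    - {"xyz": [0,0,0],"turn": [0,0,0],"gripper": -0.15}

```text
time_s: 17.15
position: [0.5571, 0.1615, 0.1358]
tool_rot: [[0.993, 0.117, -0.0], [0.117, -0.993, -0.0], [-0.0, -0.0, -1.0]]
ft_force: [-0.4, 0.6, -1.9]
grip_width: 0.0396
```

Call:
step_arm:
  steps:
    - {"xyz": [0,0,0.04],"turn": [0,0,0],"gripper": -0.15}
    - {"xyz": [0,0,0],"turn": [0,0,0],"gripper": -0.15}
    - {"xyz": [0,0,0],"turn": [0,0,0],"gripper": -0.15}

```text
time_s: 17.4
position: [0.5571, 0.1615, 0.1342]
tool_rot: [[0.993, 0.117, -0.0], [0.117, -0.993, 0.0], [-0.0, -0.0, -1.0]]
ft_force: [1.6, 0.1, -1.2]
grip_width: 0.0394
```

Call:
step_arm:
  steps:
    - {"xyz": [0,0,0.04],"turn": [0,0,0],"gripper": -0.15}
    - {"xyz": [0,0,0.04],"turn": [0,0,0],"gripper": -0.15}
    - {"xyz": [0,0,0],"turn": [0,0,0],"gripper": -0.15}
    - {"xyz": [0,0,0],"turn": [0,0,0],"gripper": -0.15}

```text
time_s: 17.73
position: [0.5571, 0.1615, 0.131]
tool_rot: [[0.993, 0.117, -0.0], [0.117, -0.993, -0.0], [-0.0, -0.0, -1.0]]
ft_force: [-0.2, -0.3, -1.0]
grip_width: 0.0394
```

Call:
step_arm:
  steps:
    - {"xyz": [0,0,0.04],"turn": [0,0,0],"gripper": -0.15}
    - {"xyz": [0,0,0.04],"turn": [0,0,0],"gripper": -0.15}
    - {"xyz": [0,0,0],"turn": [0,0,0],"gripper": -0.15}
    - {"xyz": [0,0,0],"turn": [0,0,0],"gripper": -0.15}

```text
time_s: 18.07
position: [0.5573, 0.1615, 0.1281]
tool_rot: [[0.993, 0.117, 0.0], [0.117, -0.993, 0.0], [0.0, -0.0, -1.0]]
ft_force: [0.0, -0.3, -0.4]
grip_width: 0.0396
```

Call:
step_arm:
  steps:
    - {"xyz": [0,0,0.04],"turn": [0,0,0],"gripper": -0.15}
    - {"xyz": [0,0,0.03],"turn": [0,0,0],"gripper": -0.15}
    - {"xyz": [0,0,0],"turn": [0,0,0],"gripper": -0.15}
    - {"xyz": [0,0,0],"turn": [0,0,0],"gripper": -0.15}

```text
time_s: 18.4
position: [0.5574, 0.1614, 0.1253]
tool_rot: [[0.993, 0.117, 0.001], [0.117, -0.993, -0.0], [0.001, 0.0, -1.0]]
ft_force: [-0.1, -1.4, 3.8]
grip_width: 0.0397
```

The valve was met at a depth matching the measured rim. I'll keep going gently.

Call:
step_arm:
  steps:
    - {"xyz": [0,0,0.04],"turn": [0,0,0],"gripper": -0.15}
    - {"xyz": [0,0,0.04],"turn": [0,0,0],"gripper": -0.15}
    - {"xyz": [0,0,0],"turn": [0,0,0],"gripper": -0.15}
    - {"xyz": [0,0,0],"turn": [0,0,0],"gripper": -0.15}

```text
time_s: 18.73
position: [0.5573, 0.1614, 0.122]
tool_rot: [[0.993, 0.117, 0.0], [0.117, -0.993, -0.0], [0.0, 0.0, -1.0]]
ft_force: [0.7, -1.9, 4.2]
grip_width: 0.0397
```

Call:
step_arm:
  steps:
    - {"xyz": [0,0,0.04],"turn": [0,0,0],"gripper": -0.15}
    - {"xyz": [0,0,0.03],"turn": [0,0,0],"gripper": -0.15}
    - {"xyz": [0,0,0],"turn": [0,0,0],"gripper": -0.15}
    - {"xyz": [0,0,0],"turn": [0,0,0],"gripper": -0.15}

```text
time_s: 19.07
position: [0.5573, 0.1614, 0.1193]
tool_rot: [[0.993, 0.117, 0.0], [0.117, -0.993, -0.0], [0.0, 0.0, -1.0]]
ft_force: [0.3, -0.5, 4.2]
grip_width: 0.0397
```

Call:
step_arm:
  steps:
    - {"xyz": [0,0,0.04],"turn": [0,0,0],"gripper": -0.15}
    - {"xyz": [0,0,0],"turn": [0,0,0],"gripper": -0.15}
    - {"xyz": [0,0,0],"turn": [0,0,0],"gripper": -0.15}

```text
time_s: 19.32
position: [0.5573, 0.1615, 0.1176]
tool_rot: [[0.993, 0.117, 0.0], [0.117, -0.993, -0.0], [0.0, 0.0, -1.0]]
ft_force: [0.1, -0.9, 4.6]
grip_width: 0.0396
```

Call:
step_arm:
  steps:
    - {"xyz": [0,0,0.025],"turn": [0,0,0],"gripper": -0.15}
    - {"xyz": [0,0,0],"turn": [0,0,0],"gripper": -0.15}
    - {"xyz": [0,0,0],"turn": [0,0,0],"gripper": -0.15}

```text
time_s: 19.57
position: [0.5574, 0.1615, 0.117]
tool_rot: [[0.993, 0.117, 0.001], [0.117, -0.993, 0.0], [0.001, 0.0, -1.0]]
ft_force: [-0.7, -1.1, 7.0]
grip_width: 0.0398
```

Call:
step_arm:
  steps:
    - {"xyz": [0,0,0.02],"turn": [0,0,0],"gripper": -0.15}
    - {"xyz": [0,0,0],"turn": [0,0,0],"gripper": -0.15}
    - {"xyz": [0,0,0],"turn": [0,0,0],"gripper": -0.15}

```text
time_s: 19.82
position: [0.5574, 0.1615, 0.1163]
tool_rot: [[0.993, 0.117, 0.001], [0.117, -0.993, 0.0], [0.001, 0.0, -1.0]]
ft_force: [0.1, -0.9, 8.1]
grip_width: 0.0395
```

```bash
cat > fl.py <<'E'
from h import *
import sys
t=sys.argv[1]; grab('wrist',t); C=cloud(t); rr=np.hypot(C[...,0]-.5578,C[...,1]-.162); q=C[(rr>.0165)&(rr<.0225)&(C[...,2]>.1)&(C[...,2]<.13)][:,2]
s=env.observe(); print('flange',len(q),np.percentile(q,[25,50,75]).round(4),s['ft_force'],s['position'],s['grip_width'])
E
python3 fl.py w8
```

```text
flange 951 [0.1177 0.1183 0.1187] [-1.02301172 -0.65065023  7.77982147] [0.55742358 0.16150918 0.11630251] 0.03983629769026179
```

The sleeve has snapped forward over the plug: flange back at 0.1183, net press about 10 N. I'll release and retreat.

Call:
step_arm:
  steps:
    - {"xyz": [0,0,0],"turn": [0,0,0],"gripper": 0.0}
    - {"xyz": [0,0,0],"turn": [0,0,0],"gripper": 0.2}
    - {"xyz": [0,0,0],"turn": [0,0,0],"gripper": 0.4}
    - {"xyz": [0,0,0],"turn": [0,0,0],"gripper": 0.5}
    - {"xyz": [0,0,0],"turn": [0,0,0],"gripper": 0.5}
    - {"xyz": [0,0,-0.2],"turn": [0,0,0],"gripper": 0.5}
    - {"xyz": [0,0,-0.5],"turn": [0,0,0],"gripper": 0.5}
    - {"xyz": [0,0,-0.7],"turn": [0,0,0],"gripper": 0.5}
    - {"xyz": [0,0,-0.7],"turn": [0,0,0],"gripper": 0.5}
    - {"xyz": [0,0,-0.7],"turn": [0,0,0],"gripper": 0.5}
    - {"xyz": [0,0,0],"turn": [0,0,0],"gripper": 0.5}
    - {"xyz": [0,0,0],"turn": [0,0,0],"gripper": 0.5}

```text
time_s: 20.87
position: [0.5576, 0.1616, 0.2295]
tool_rot: [[0.993, 0.117, 0.004], [0.117, -0.993, 0.0], [0.004, 0.0, -1.0]]
ft_force: [0.1, -0.1, -0.2]
grip_width: 0.0645
```

```bash
python3 fl.py w9; python3 - <<'E'
from h import *
C=cloud('w9'); m=(np.hypot(C[...,0]-.5578,C[...,1]-.162)<.018)&(C[...,2]>.14)&(C[...,2]<.2); P=C[m]; print('dial',len(P),np.median(P,0).round(4))
im=load('w9')[0]; b=grab('scene','s9')[0]
i=np.hstack([cv2.resize(im,(480,360)),cv2.resize(b[110:200,220:300],(320,360))]); cv2.imwrite('pics/c9.png',i[:,:,::-1])
E
```

```text
flange 320 [0.1179 0.1183 0.1188] [ 0.81014753  0.43832573 -1.9684956 ] [0.55698975 0.16152308 0.22794522] 0.0643900444334881
dial 1298 [0.5577 0.1623 0.1673]
```

View pics/c9.png

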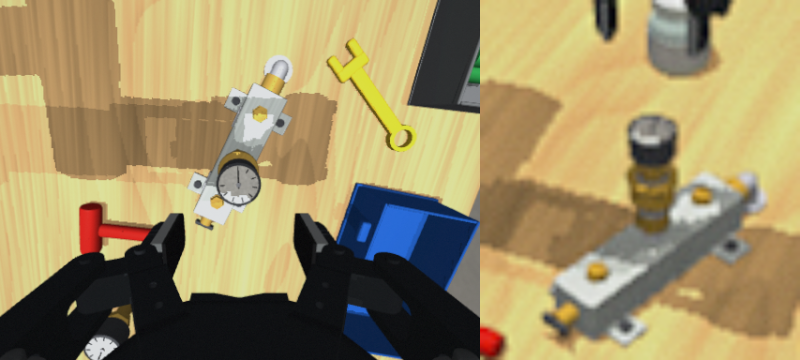

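The gauge stands upright in the coupler with the sleeve forward. The dial rose 1.6 mm on release, within the stated 1–3 mm, and the hammer and spanner visible there haven't moved. Handing in.

```bash
python3 -c "
from h import *
print(order.close_job(), env.observe()['time_s'])"
```

```text
the job is handed in; nothing more can be done
the job is handed in; nothing more can be done
```

The gauge is fitted and the job is handed in, at about 21 s of the 51 s allowed. I pushed the sleeve back until it stayed there, then pressed the small gauge in by feel. The sleeve sprang forward over the plug by itself, and I let go and moved clear.

**Last checks:**
- **Sleeve:** its flange is at 118.3 mm, the same as at the start. It was at 113.7 mm while held back.
- **Gauge:** it stands upright in the coupler and rose about 1.6 mm on release, within the 1–3 mm expected. The tip works out about 25.5 mm below the rim, right at the edge of the locked range (25.6–27.6 mm) and within camera error. I stopped pressing when the sleeve tripped, so I never felt the shoulder's hard stop.
- **Force:** the highest reading while pressing the gauge in was about 8 N, or 10 N net of the gauge's weight. Pushing the sleeve back peaked at about 16 N. Both come from readings at the end of each move, so brief peaks in between were not seen.
- **Other things:** I left the silencer and blanking plug alone; both were in the rack after I took the gauge. The bystanders I could see near the work were where they had been. I did not take a final overview picture of the whole ledge.

**One disagreement:** both cameras showed the fingertips about 22 mm behind the reported TCP, where the sheet says 19 mm ahead. I used the camera value, and the touch on the sleeve agreed with it.

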